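# Switch on the new gram scale in its carton

### The arm

A 6-joint arm with a two-finger parallel gripper is mounted at the origin on the work surface. World frame = base frame: x ahead of the robot, y to its left, z up, the work surface at z = 0. Lengths are in mm, angles in degrees, forces in N, time in s.
With the tool pointing down it reaches from about 350 to 850 mm from the base axis. Payload 8.1 kg.
Tool frame: the origin (TCP) lies midway between the tips of the shut fingers; the grasp point (between the pads) lies 19 mm behind it; z points along the fingers, y is the line along which they close (so a half turn about z gives the same grasp; the last joint's range is limited). The gripper opens to 85 mm and grips with 20 to 120 N. Pads are 22 mm wide; open, the fingers measure 114 mm over their backs; the gripper's body (76 mm by 85 mm) begins 54 mm behind the grasp point. The pads swing forward as they close: fully open they stand 13 mm farther back than shut.
Start: joints at [-74.622, 7.471, 85.268, -0, 87.261, -4.893], TCP at [207.899, -562.835, 200.492] pointing down, gripper open.
Joint ranges: [-169.43, 169.43], [-51.17, 129.36], [1.28, 143.12], [-76.62, 256.62], [0, 156.53], [-152.29, 152.29]. Speed limits (degrees/s): [136.94, 136.94, 159.86, 180, 180, 180].

### API

Orientations are given as [roll, pitch, yaw] about the fixed x, y, z axes, in that order (R = Rz(yaw) Ry(pitch) Rx(roll)).
In Python, from bench import r gives the robot as it stands. The module is installed in compiled form; this text tells all that it offers.
- The arm moves only by the tool jog_arm, never from a script. Its argument "rows" is a list of rows, each a list of 2 entries, a list of its own where there are three numbers: the shift along the tool's x, y, z in mm, then the turn, a rotation vector about the tool's x, y, z in rad. A call has 1 to 10 rows; each row is the pose to reach, as a shift and turn from the pose commanded when the call began, along the tool's axes at that moment; what a row does not reach only later rows make up. A row lasts 1/10 s, in which the tool goes at most 50 mm and 8.59 degrees, less where a joint would pass 70% of its speed; a pose out of reach is approached as far as the arm can. A call with a gripper value outside its range is refused whole. "grip" is the finger opening in mm, from 0 to 85.4, set as the call begins (left out, the last holds). The fingers move at their own pace and stop on an object; "force" is the grip in N (left out, the last holds). Time passes only in rows, so rows that repeat a pose let the fingers close. It gives the time, the measured TCP pose, the force, the opening and the grip force at its end, in the units of the state.
- r.sense(): the state, without advancing time (a new reading comes with each control period).
- r.snapshot(name): name is "side" or "top" or "wrist"; returns (picture, depth): 384x512x3 uint8, blue, green, red; 384x512 float32, mm along the optical axis (not along the pixel's ray), 0 where there is no reading.
- r.camera_params(name): a dict with "fx", "fy", "cx", "cy" (pixels), "dist_coeffs" ([k1, k2, p1, p2, k3] as OpenCV has them; the pictures are not rectified), "pose" (4x4, takes a point from camera to world coordinates); the wrist camera has in their place "tool_from_camera" (4x4, takes a point from camera to tool coordinates, whose origin is the TCP and whose axes are the flange's). Camera axes: x right, y down, z forward; pixel columns grow to the right and rows downward; lengths in mm; the calibration is good to about 2 mm. A picture is of the moment at which its call begins: read the wrist's pose just before it. camera_params takes no time and is no camera call.
- r.hand_in(): hands the job in; it is judged then, once.
The state is a dict: "time": time; "joint_pos": joint angles; "qd": joint speeds; "joint_efforts": joint torques, N m; "tool_pos": TCP position; "tcp_rot": TCP orientation; "ft_force": force on the tool from outside, world axes, zero at the start; "wrist_torque": the same for the moment, N m; "finger_gap": finger opening in mm; "grip_force": force on a finger pad.
Only numpy, scipy, OpenCV 4.12 (cv2) and the standard library are available. Lean on these libraries where they do the work, as an engineer would, in place of code of your own. Each camera call takes 0.05 s, during which the arm holds its last target. There are 200 camera calls.

### The job

A new gram scale lies in its carton on the jeweller's bench. Fold both half-open carton flaps back, well past upright, so that they stay open, then switch the scale on with its long key: press it just until you feel it click and give way, no further (never on to the bottom), and let it come up again. Do not press the two round keys, and leave the other things on the bench where they are.

Things in the scene. Friction and masses are not known exactly. Their poses are not given: they have to be found in the camera images.
- carton: Open brown cardboard carton, fixed to the bench, 210 (its x) x 174 (its y) x 60 mm high, walls 4 mm; origin at the centre of its underside, z up. Two flaps are hinged on the two long rims (along its x); the short end flaps are already folded down outside. It may stand left or right on the bench.
- flap_a (a joint): Angle (rad) of the flap on the carton's +y rim (hinge line at y = +85, z = 60 mm in its frame): 0 = flat over the opening, 1.57 = upright, stop at 2.7 = back outside. Panel 206 mm long, 65 mm from hinge to free edge, 3 mm thick. Starts between 0.45 and 0.9. A stiff crease (0.02 N m) keeps it where it is left. Folded back means past 1.9.
- flap_b (a joint): The same for the flap hinged along the carton's -y rim (hinge line at y = -85 mm); opens the same way, mirrored: 0 flat, 1.57 upright, stop 2.7, starts between 0.45 and 0.9.
- flap_a_edge (a point): Middle of the free edge of flap_a. Between the two free edges runs a gap of 50 mm or more along the carton's middle line, where closed fingers can go in, tips some 15 mm below the edge. Swing the edge up and over along its arc about the hinge: while it lies low, a level push jams against friction.
- flap_b_edge (a point): Middle of the free edge of flap_b.
- scale: Grey gram scale lying flat in the carton, fixed, 180 (its x) x 144 (its y) x 40 mm; origin at the centre of its underside, 4 to 16 mm above the bench (packing under it); axes within 0.06 rad of the carton's. Steel weighing plate (100 x 78 mm, 5 mm proud) and display in its +y half; along its -y side a black strip with three white keys in a row: the long one at the -x end, two round ones towards +x.
- long_key_top (a point): Centre of the top face of the long key, which is oblong, 66 mm (along the scale's x) x 28 mm, and stands 11 mm proud of the scale, its top 51 mm above the scale's origin, so 55 to 67 mm above the bench. It moves down with the key.
- long_key (a joint): Travel (m), 0 = up, grows as it is pressed straight down. A dome is under it: the force starts at 2 N, peaks at about 6.4 N at 2 mm, then gives way (the click): about 5.2 N at 3.5 mm and only 3 N at 5.7 mm; then it stiffens (4.8 N at 7 mm) ever more steeply to the bottom stop at 9 mm. The click is made past 3.5 mm; past 7 mm is too far. It springs up when let go.
- round_key_1 (a joint): Travel of the nearer round key (26 mm across, same height; centre 70 mm from the long key's centre along the scale's +x), 0 = up, stop at 6 mm; not to be pressed.
- round_key_2 (a joint): Travel of the farther round key (26 mm across; centre 108 mm from the long key's centre along the scale's +x), 0 = up, stop at 6 mm; not to be pressed.
- tray: Bystander: brass-coloured soldering tray 200 x 160 x 28 mm with a white block and a small ring in it, on the other side of the bench from the carton; origin at the centre of its underside.
- tape_roll: Bystander: roll of white tape lying flat, 96 mm across, 25 mm high; origin at the centre of its underside.
- tweezers: Bystander: steel tweezers lying flat, 155 mm long, 8 mm high; origin midway along.
- torch: Bystander: small black hand torch standing on its base, 72 mm across at the foot, 137 mm high; origin at the centre of its foot.

How it is judged (in metres and radians):
On the way, in this order (a step that is already met when the one before it is completed fails the run):
1. both carton flaps are folded back past 1.9 rad (value of joint each of flap_a, flap_b above 1.9 rad), for 0.2 s.
2. the long key is pressed past its click (3.5 mm) (value of joint long_key above 0.0035 m), for 0.02 s.
3. the long key has come up again (value of joint long_key below 0.001 m), for 0.2 s.
At the end, for the whole second after the job is handed in: Both flaps stand folded back past 1.9 rad, and after its click the long key is up again (within 1 mm), the round keys up too (within 1 mm) (all of step 1 and value of joint each of long_key, round_key_1, round_key_2 below 0.001 m); the robot touches nothing.
It fails at once if the long key is pushed on past 7 mm, towards its bottom (value of joint long_key above 0.007 m).
It fails at once if a round key is pressed by more than 1.5 mm (value of joint any of round_key_1, round_key_2 above 0.0015 m).
It fails at once if the tray, tape roll, tweezers or torch is moved by more than 30 mm (distance of any of tray, tape_roll, tweezers, torch from where it was at the start of the episode above 0.03 m).
It also fails if it takes over 64 s, if anything falls off the work surface, if the arm or the gripper's body presses on something with over 40 N, if the wrist force passes 120 N, or if a joint passes its speed limit or range.

## Working session

There is one attempt and no reset: what is moved stays moved. The work goes in short steps, Python scripts to look and compute and a tool call to move; the robot and the scene stay as the last step left them, time stands still between calls to the robot, and variables do not carry over. Pictures are saved under pics/ and viewed, at most 10 in all, crops included, and the job is handed in when it is done.

Besides the shell and the picture viewer there is one more tool, called after "Request:" by a JSON object that holds its "api" and its "payload". jog_arm: Moves the arm, as the interface text tells. Its arguments: {"type":"object","properties":{"rows":{"type":"array"},"grip":{"type":"number"},"force":{"type":"number"}},"required":["rows"]}

```bash
mkdir -p pics; cat > h.py <<'E'
import numpy as np, cv2
from bench import r
def snap(n,f):
    s=r.sense(); im,d=r.snapshot(n); cv2.imwrite('pics/%s.png'%f,im); np.savez('pics/%s.npz'%f,d=d); return s,im,d
def rays(n,px,T=None):
    p=r.camera_params(n); K=np.array([[p['fx'],0,p['cx']],[0,p['fy'],p['cy']],[0,0,1.]])
    u=cv2.undistortPoints(np.array(px,float).reshape(-1,1,2),K,np.array(p['dist_coeffs'],float)).reshape(-1,2)
    P=np.array(p['pose']) if T is None else T
    return P[:3,3],np.c_[u,np.ones(len(u))]@P[:3,:3].T,P
def cloud(n,d,T=None):
    v,u=np.mgrid[0:384,0:512]; o,D,_=rays(n,np.c_[u.ravel(),v.ravel()],T)
    return (o+D*d.reshape(-1,1)).reshape(384,512,3)
def plane(n,px,z,T=None):
    o,D,_=rays(n,px,T); return o+D*((z-o[2])/D[:,2])[:,None]
E
python3 - <<'E'
from h import *
s,im,d=snap('top','t0'); s2,im2,d2=snap('side','s0')
cv2.imwrite('pics/both.png',cv2.resize(np.hstack([im,im2]),(800,300)))
print(s)
for n in('top','side'):
    p=r.camera_params(n);print(n,np.round(p['pose'],3).tolist(),p['fx'])
C=cloud('top',d);print((d>0).mean());np.save('pics/C.npy',C)
E
```

```text
{'time': 0.0, 'joint_pos': array([-7.46206517e+01,  7.51366786e+00,  8.53304602e+01, -8.12334987e-04,
        8.72607997e+01, -4.89129881e+00]), 'qd': array([ 0.01981705,  0.01601899, -0.07322087, -0.0254635 , -0.03044905,
       -0.00566677]), 'joint_efforts': array([ 1.37814095e-04, -5.69395602e+01, -5.00553703e+01,  2.87949683e-05,
        1.46953011e-02,  8.50547281e-06]), 'tool_pos': array([ 207.74424417, -562.23947619,  199.4481731 ]), 'tcp_rot': array([-1.79895385e+02, -8.13834462e-03,  2.02706792e+01]), 'ft_force': array([ 0.25489909, -0.55548931,  0.34246716]), 'wrist_torque': array([-0.0031529 ,  0.02802484, -0.03480393]), 'grip_force': 0.0, 'finger_gap': 85.21873394792978}
top [[-0.006, -0.99, 0.143, 443.214], [-1.0, 0.005, -0.006, -10.084], [0.005, -0.143, -0.99, 923.136], [0.0, 0.0, 0.0, 1.0]] 412.2846350385624
side [[-0.813, -0.32, 0.487, 171.907], [-0.583, 0.431, -0.689, 553.285], [0.01, -0.844, -0.536, 513.596], [0.0, 0.0, 0.0, 1.0]] 349.661961809935
0.9959971110026041
```

View pics/t0.png

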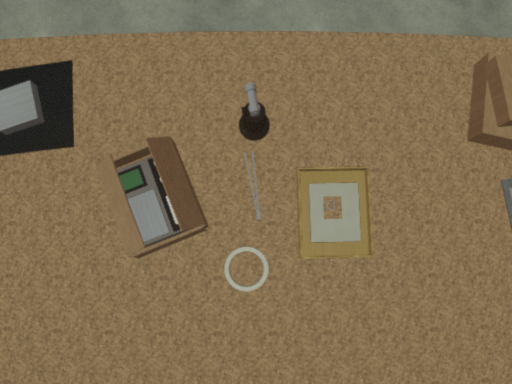

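View pics/s0.png

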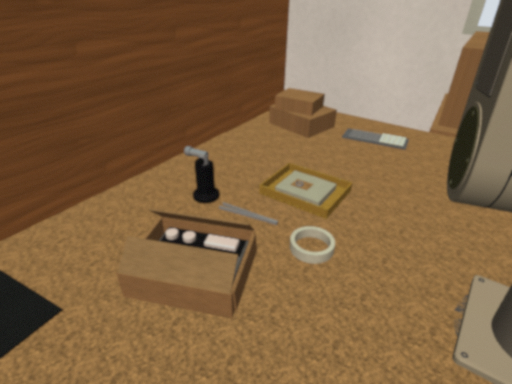

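The top view shows the carton at about (157,195), with its strip side to the right. The side view shows the round keys at (172,235) and (189,238), and the long key at (222,242). Scale +x therefore points away from the robot. Next I'll measure these with depth.

```bash
python3 - <<'E'
from h import *
im=cv2.imread('pics/t0.png');d=np.load('pics/t0.npz')['d'];C=cloud('top',d)
im2=cv2.imread('pics/s0.png');d2=np.load('pics/s0.npz')['d'];S=cloud('side',d2)
# keys in side view
g=im2[...,:].min(2); m=((g>165)).astype(np.uint8); m[:, :150]=0;m[:,250:]=0;m[:220]=0;m[260:]=0
n,l,st,c=cv2.connectedComponentsWithStats(m)
for i in range(1,n):
    if st[i,4]>20:
        P=S[l==i]; print('key',st[i],np.round(c[i]),np.round(np.median(P,0),1),np.round(P.min(0)),np.round(P.max(0)))
# carton high points in top + side
for nm,X in(('top',C),('side',S)):
    q=X.reshape(-1,3); q=q[(q[:,2]>20)&(q[:,2]<160)&(q[:,1]>90)&(q[:,1]<420)&(q[:,0]>250)&(q[:,0]<620)]
    rct=cv2.minAreaRect(q[:,:2].astype(np.float32)); print(nm,len(q),rct,np.percentile(q[:,2],[5,50,95,99.5]))
# probe points in the top view
for u,v in [(150,140),(172,139),(203,227),(180,232),(112,162),(139,253),(205,224),(125,210),(190,190),(170,165),(150,215),(160,200),(120,190),(130,230)]:
    print((u,v),np.round(C[v,u],1))
E
python3 - <<'E'
import cv2
a=cv2.imread('pics/t0.png')[125:265,95:215];b=cv2.imread('pics/s0.png')[200:320,110:265]
a=cv2.resize(a,(480,560));b=cv2.resize(b,None,fx=2,fy=2)
import numpy as np
c=np.zeros((560,800,3),np.uint8);c[:,:480]=a;c[:240,490:800]=b
cv2.imwrite('pics/crop.png',c)
E
```

```text
key [167 230   9   6  44] [171. 232.] [633.6 193.   56.7] [626. 182.  55.] [643. 202.  58.]
key [184 233  10   6  47] [188. 235.] [598.2 179.2  56.7] [590. 169.  54.] [607. 189.  58.]
key [206 236  31  13 256] [221. 242.] [531.9 154.8  56.6] [172. 135.  54.] [564. 553. 514.]
top 6874 ((555.1302490234375, 207.02816772460938), (208.5137176513672, 176.72267150878906), 22.324148178100586) [ 44.12670506  60.64528389 104.32250668 109.79168057]
side 8720 ((555.2228393554688, 208.73794555664062), (209.74447631835938, 174.58404541015625), 22.517499923706055) [ 28.36168689  63.1305788  101.21163498 108.20850281]
(150, 140) [670.4 201.4 101.1]
(172, 139) [689.3 168.   39.2]
(203, 227) [493.2  94.   59.3]
(180, 232) [483.5 144.9  44.1]
(112, 162) [624.1 278.4 103.5]
(139, 253) [439.  229.3  55.1]
(205, 224) [499.6  90.   58.1]
(125, 210) [525.7 249.2  96.8]
(190, 190) [570.8 121.6  65.3]
(170, 165) [620.8 161.5  84.7]
(150, 215) [519.3 208.4  52.7]
(160, 200) [552.  188.8  47.6]
(120, 190) [566.4 260.2  99.9]
(130, 230) [485.7 240.5  86.6]
```

View pics/crop.png

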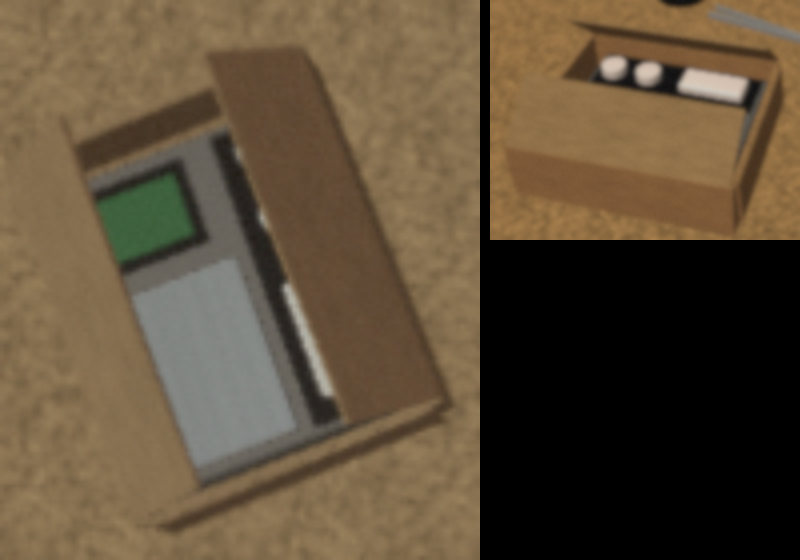

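The crop shows both flaps half open with a gap between them, and the carton yaw is about 22.4°. I'll start the transfer to above the gap.

Request:
{"api": "jog_arm", "payload": {"rows": [[[296,-301,-10],[0,0,-0.018]],[[592,-602,-20],[0,0,-0.037]],[[592,-602,-20],[0,0,-0.037]],[[592,-602,-20],[0,0,-0.037]],[[592,-602,-20],[0,0,-0.037]],[[592,-602,-20],[0,0,-0.037]],[[592,-602,-20],[0,0,-0.037]],[[592,-602,-20],[0,0,-0.037]],[[592,-602,-20],[0,0,-0.037]],[[592,-602,-20],[0,0,-0.037]]], "grip": 0}}

```text
time: 1.1
tool_pos: [413.4, -105.1, 212.3]
tcp_rot: [180.0, -0.0, 22.4]
ft_force: [0.5, -0.0, 0.7]
finger_gap: -0.3
grip_force: 0.0
```

```bash
cat >> h.py <<'E'
A=np.deg2rad(22.4); CX=np.array([np.cos(A),np.sin(A),0]);CY=np.array([-np.sin(A),np.cos(A),0]);CO=np.array([555.2,207.8,0])
def tc(P): q=np.asarray(P)-CO; return np.stack([q@CX,q@CY,q[...,2]],-1)
E
python3 - <<'E'
from h import *
d=np.load('pics/t0.npz')['d'];T=tc(cloud('top',d)).reshape(-1,3)
S=tc(cloud('side',np.load('pics/s0.npz')['d'])).reshape(-1,3)
for nm,X in(('top',T),('side',S)):
    for sg in(1,-1):
        q=X[(abs(X[:,0])<85)&(X[:,1]*sg<84)&(X[:,1]*sg>15)&(X[:,2]>66)&(X[:,2]<130)]
        if len(q)<50: continue
        y=85-q[:,1]*sg; z=q[:,2]-60
        p=np.polyfit(y,z,1); print(nm,sg,len(q),'fit',p,np.arctan(p[0]),'edge y',np.percentile(q[:,1]*sg,2),'z',np.percentile(q[:,2],98))
s=r.sense();print(s['tool_pos'],s['tcp_rot'],tc(s['tool_pos']),s['finger_gap'],s['time'])
E
```

```text
top 1 1413 fit [0.8695198  3.31651077] 0.7157177293859178 edge y 36.26114090692682 z 105.30054207641004
top -1 1806 fit [1.073157   5.83687625] 0.8206712565950949 edge y 43.14287874997625 z 109.87460321688239
side 1 3195 fit [0.88305396 2.52873738] 0.7233733687409664 edge y 38.53110094813125 z 103.54171488263279
side -1 483 fit [ 1.16650192 -1.6888408 ] 0.8621002727400398 edge y 41.56035555159716 z 109.31133962031458
[ 413.42641368 -105.05352845  212.26625129] [ 1.79990078e+02 -1.34419109e-02  2.23769230e+01] [-250.29541873 -235.22177494  212.26625129] -0.25917120181876235 1.1
```

Request:
{"api": "jog_arm", "payload": {"rows": [[[250,-232,0],[0,0,0]],[[250,-232,0],[0,0,0]],[[250,-232,0],[0,0,0]],[[250,-232,0],[0,0,0]],[[250,-232,0],[0,0,0]],[[250,-232,0],[0,0,0]],[[250,-232,0],[0,0,0]],[[250,-232,0],[0,0,0]],[[250,-232,0],[0,0,0]],[[250,-232,40],[0,0,0]]]}}

```text
time: 2.1
tool_pos: [559.8, 203.1, 178.3]
tcp_rot: [179.9, -0.6, 22.4]
ft_force: [1.2, 0.9, 1.0]
finger_gap: 0.0
grip_force: 0.0
```

```bash
python3 - <<'E'
from h import *
s=r.sense();print(tc(s['tool_pos']),s['tcp_rot'],s['time'])
E
```

```text
[  2.44675437  -6.13690135 178.34667022] [179.89852661  -0.61537546  22.38436138] 2.1
```

Request:
{"api": "jog_arm", "payload": {"rows": [[[0,0,40],[0,0,0]],[[0,0,79],[0,0,0]],[[0,0,79],[0,0,0]],[[0,14,79],[0,0,0]],[[0,24,79],[0,0,0]],[[0,31,74],[0,0,0]],[[0,38,69],[0,0,0]],[[0,48,66],[0,0,0]],[[0,57,63],[0,0,0]],[[0,66,62],[0,0,0]]]}}

```text
time: 3.1
tool_pos: [581.8, 140.9, 111.1]
tcp_rot: [180.0, -0.1, 22.4]
ft_force: [0.6, 0.6, -0.2]
finger_gap: -0.2
grip_force: 0.0
```

Request:
{"api": "jog_arm", "payload": {"rows": [[[0,8,1],[0,0,0]],[[0,15,2],[0,0,0]],[[0,22,4],[0,0,0]],[[0,29,8],[0,0,0]],[[0,35,12],[0,0,0]],[[0,39,16],[0,0,0]],[[0,42,20],[0,0,0]],[[0,42,20],[0,0,0]],[[0,30,10],[0,0,0]],[[0,10,0],[0,0,0]]]}}

```text
time: 4.1
tool_pos: [584.7, 132.6, 111.0]
tcp_rot: [-180.0, 0.0, 22.3]
ft_force: [0.1, -0.2, 0.3]
finger_gap: 0.3
grip_force: 0.0
```

```bash
python3 - <<'E'
from h import *
s,im,d=snap('side','s1');print(tc(s['tool_pos']),s['tcp_rot'],s['time'],s['ft_force'])
E
```

```text
[ -1.40858296 -80.74737181 111.00675616] [-1.79993446e+02  1.75520993e-02  2.23072312e+01] 4.1 [ 0.05327255 -0.20867859  0.30152391]
```

View pics/s1.png

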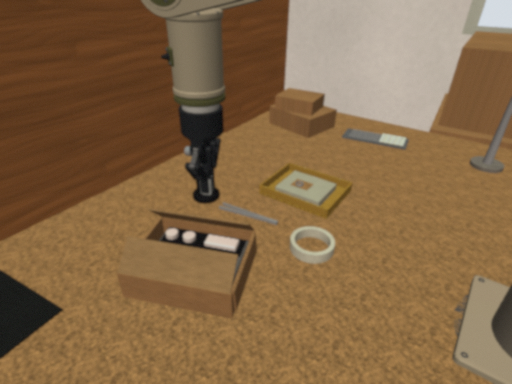

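The picture shows the gripper at about (203,165) with flap_b unmoved. I'll check that against a projection of the TCP.

```bash
python3 - <<'E'
from h import *
p=r.camera_params('side');K=np.array([[p['fx'],0,p['cx']],[0,p['fy'],p['cy']],[0,0,1.]])
def proj(X):
    M=np.linalg.inv(np.array(p['pose']));X=np.atleast_2d(X)@M[:3,:3].T+M[:3,3]
    return np.round(X@K.T/X[:,2:],1)[:,:2]
s=r.sense();print('tcp',proj(s['tool_pos']),'key',proj([532,155,57]))
fb=lambda x,t:CO+CX*x+CY*(-85+65*np.cos(t))+np.array([0,0,60+65*np.sin(t)])
for t in(.84,1.57,2.0,2.4):print(t,proj([fb(-103,t),fb(103,t)]).tolist())
S=cloud('side',np.load('pics/s1.npz')['d'])
for u,v in[(205,160),(203,175),(200,130),(190,215),(165,215),(205,190)]:print((u,v),S[v,u].round(),tc(S[v,u]).round())
E
```

```text
tcp [[205.8 205. ]] key [[221.1 241.7]]
0.84 [[251.5, 225.3], [150.9, 209.8]]
1.57 [[256.7, 205.3], [159.6, 191.5]]
2.0 [[259.7, 200.3], [165.6, 187.2]]
2.4 [[261.7, 201.0], [170.6, 188.3]]
(205, 160) [567. 148. 225.] [-12. -60. 225.]
(203, 175) [560. 163. 203.] [-13. -43. 203.]
(200, 130) [561. 160. 288.] [-13. -46. 288.]
(190, 215) [592. 175. 108.] [ 21. -44. 108.]
(165, 215) [659. 182.  83.] [ 86. -63.  83.]
(205, 190) [576. 144. 156.] [ -5. -67. 156.]
```

Flap_b hasn't moved; its edge is still at about (190,215). The fingertips are thinner than I assumed and slid over it, so I'll retry deeper and in smaller steps.

Request:
{"api": "jog_arm", "payload": {"rows": [[[0,0,-30],[0,0,0]],[[0,-35,-30],[0,0,0]],[[0,-74,-30],[0,0,0]],[[0,-74,-30],[0,0,0]],[[0,-74,10],[0,0,0]],[[0,-74,27],[0,0,0]],[[0,-74,27],[0,0,0]],[[0,-59,27],[0,0,0]],[[0,-49,27],[0,0,0]],[[0,-49,27],[0,0,0]]]}}

```text
time: 5.15
tool_pos: [568.3, 176.1, 85.3]
tcp_rot: [179.9, -0.2, 22.3]
ft_force: [0.6, 0.5, -0.4]
finger_gap: -0.0
grip_force: 0.0
```

```bash
python3 - <<'E'
from h import *
s,im,d=snap('side','s2');print(tc(s['tool_pos']),s['time'],s['ft_force'])
T,im3,d3=snap('wrist','w2')
c=np.hstack([cv2.resize(im[90:290,110:270],(480,600)),cv2.resize(im3,(320,600))]);cv2.imwrite('pics/v2.png',c)
E
```

```text
[ 6.20594552e-02 -3.43067743e+01  8.53461068e+01] 5.15 [ 0.55285507  0.49154287 -0.3675793 ]
```

View pics/v2.png

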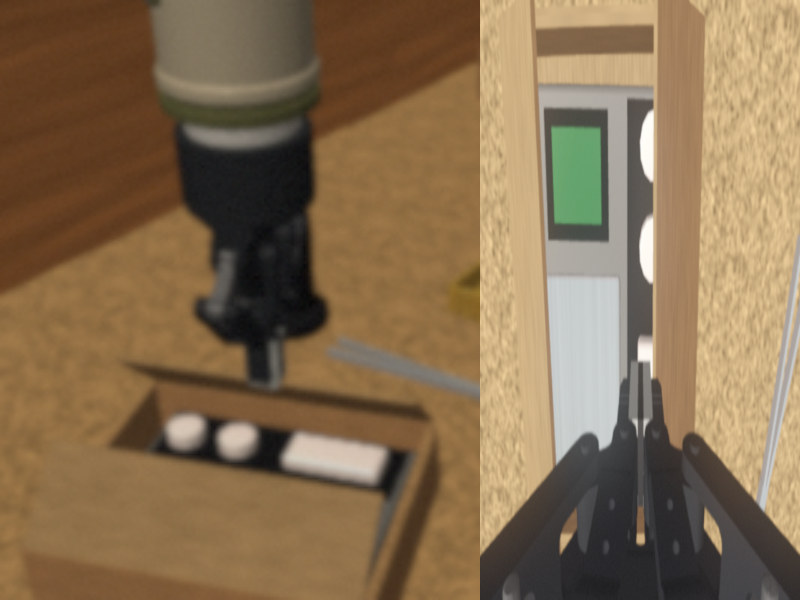

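Request:
{"api": "jog_arm", "payload": {"rows": [[[0,5,-3],[0,0,0]],[[0,9,-6],[0,0,0]],[[0,13,-10],[0,0,0]],[[0,18,-13],[0,0,0]],[[0,24,-16],[0,0,0]],[[0,30,-18],[0,0,0]],[[0,37,-19],[0,0,0]],[[0,43,-20],[0,0,0]],[[0,49,-21],[0,0,0]],[[0,49,-21],[0,0,0]]]}}

```text
time: 6.25
tool_pos: [585.3, 131.5, 104.4]
tcp_rot: [180.0, -0.0, 22.3]
ft_force: [1.5, 0.1, -0.2]
finger_gap: -0.1
grip_force: 0.0
```

Request:
{"api": "jog_arm", "payload": {"rows": [[[0,5,1],[0,0,0]],[[0,9,1],[0,0,0]],[[0,14,2],[0,0,0]],[[0,18,4],[0,0,0]],[[0,22,6],[0,0,0]],[[0,26,8],[0,0,0]],[[0,30,11],[0,0,0]],[[0,34,14],[0,0,0]],[[0,37,17],[0,0,0]],[[0,37,17],[0,0,0]]]}}

```text
time: 7.25
tool_pos: [598.7, 97.7, 86.6]
tcp_rot: [-180.0, 0.1, 22.4]
ft_force: [0.5, -0.4, 0.2]
finger_gap: 0.1
grip_force: 0.0
```

```bash
python3 - <<'E'
from h import *
s,im,d=snap('side','s3');print(tc(s['tool_pos']),s['time'],s['ft_force'])
_,im3,d3=snap('top','t3')
for n,D in(('side',d),('top',d3)):
    X=tc(cloud(n,D)).reshape(-1,3)
    for x0 in(-95,-65,50,80):
        q=X[(abs(X[:,0]-x0)<15)&(X[:,1]<-40)&(X[:,1]>-160)&(X[:,2]>75)&(X[:,2]<127)]
        if len(q)>20: print(n,x0,len(q),'y',np.percentile(q[:,1],[2,50,98]).round(),'z',np.percentile(q[:,2],[2,50,98]).round())
E
```

```text
[  -1.72533236 -118.36198163   86.5812105 ] 7.25 [ 0.49209757 -0.40900469  0.19981628]
side -95 49 y [-70. -51. -42.] z [ 76.  98. 110.]
side -65 76 y [-69. -50. -42.] z [ 77.  99. 110.]
side 50 68 y [-70. -50. -42.] z [ 76.  98. 109.]
side 80 70 y [-70. -49. -42.] z [ 76.  99. 109.]
top -95 115 y [-68. -56. -43.] z [ 83.  97. 110.]
top -65 258 y [-75. -58. -43.] z [ 76.  94. 110.]
top 50 29 y [-49. -44. -42.] z [105. 108. 111.]
```

```bash
python3 - <<'E'
from h import *
p=r.camera_params('side');K=np.array([[p['fx'],0,p['cx']],[0,p['fy'],p['cy']],[0,0,1.]])
M=np.linalg.inv(np.array(p['pose']))
X=M[:3,:3]@np.array([568.3,176.1,85.3])+M[:3,3];print('tcp px',K@X/X[2],X[2])
d=np.load('pics/s2.npz')['d'];S=tc(cloud('side',d))
for v in range(195,226,3):print(v,[tuple(S[v,u].round().astype(int)) for u in(194,197,200)])
w=np.load('pics/w2.npz')['d'];pw=r.camera_params('wrist');print(np.round(pw['tool_from_camera'],3).tolist(),pw['fx'])
Tc=np.array(pw['tool_from_camera']);R=np.diag([1,-1,-1.]) ;W=cloud('wrist',w,Tc)
for v in range(225,320,10):print(v,[tuple(W[v,u].round().astype(int)) for u in(251,256,261,280,283,290,310)])
E
```

```text
tcp px [199.24307416 229.02639432   1.        ] 682.7838247090656
195 [(np.int64(4), np.int64(-35), np.int64(163)), (np.int64(-9), np.int64(-19), np.int64(175)), (np.int64(-12), np.int64(-25), np.int64(172))]
198 [(np.int64(-12), np.int64(3), np.int64(184)), (np.int64(-8), np.int64(-19), np.int64(169)), (np.int64(-13), np.int64(-22), np.int64(168))]
201 [(np.int64(-12), np.int64(4), np.int64(178)), (np.int64(-12), np.int64(-10), np.int64(169)), (np.int64(-12), np.int64(-21), np.int64(162))]
204 [(np.int64(-12), np.int64(5), np.int64(173)), (np.int64(-14), np.int64(-4), np.int64(167)), (np.int64(-9), np.int64(-27), np.int64(151))]
207 [(np.int64(2), np.int64(-24), np.int64(144)), (np.int64(-5), np.int64(-21), np.int64(147)), (np.int64(-9), np.int64(-27), np.int64(144))]
210 [(np.int64(1), np.int64(-22), np.int64(139)), (np.int64(-5), np.int64(-21), np.int64(141)), (np.int64(-9), np.int64(-26), np.int64(138))]
213 [(np.int64(1), np.int64(-20), np.int64(133)), (np.int64(-5), np.int64(-20), np.int64(135)), (np.int64(-7), np.int64(-28), np.int64(129))]
216 [(np.int64(2), np.int64(-20), np
[... 3103 characters left out ...]
10), np.int64(-88)), (np.int64(8), np.int64(17), np.int64(-80))]
305 [(np.int64(3), np.int64(-2), np.int64(-78)), (np.int64(-3), np.int64(0), np.int64(-70)), (np.int64(-3), np.int64(2), np.int64(-69)), (np.int64(18), np.int64(6), np.int64(-101)), (np.int64(17), np.int64(7), np.int64(-99)), (np.int64(17), np.int64(8), np.int64(-100)), (np.int64(17), np.int64(13), np.int64(-100))]
315 [(np.int64(-1), np.int64(-2), np.int64(-78)), (np.int64(-7), np.int64(0), np.int64(-70)), (np.int64(-7), np.int64(2), np.int64(-69)), (np.int64(17), np.int64(6), np.int64(-104)), (np.int64(17), np.int64(6), np.int64(-103)), (np.int64(16), np.int64(8), np.int64(-103)), (np.int64(17), np.int64(13), np.int64(-104))]
```

The wrist and side depths agree: the real fingertips are about 28 mm behind the reported TCP (seen at z≈114 while 85 was reported), which is why they passed over the flap. I'll pin down that offset.

```bash
python3 - <<'E'
from h import *
pw=r.camera_params('wrist');Tc=np.array(pw['tool_from_camera'])
W=cloud('wrist',np.load('pics/w2.npz')['d'],Tc)
for v in range(222,242,2):print(v,W[v,[251,254,258,262]].round().tolist())
q=W.reshape(-1,3);q=q[(abs(q[:,0])<16)&(abs(q[:,1])<14)&(q[:,2]<20)&(q[:,2]>-60)]
print(len(q),q[:,2].max(),np.percentile(q[:,2],[50,90,98]),np.percentile(q[q[:,2]<-28][:,1],[0,5,95,100]))
S=tc(cloud('side',np.load('pics/s2.npz')['d'])).reshape(-1,3)
q=S[(abs(S[:,0])<16)&(S[:,1]>-39)&(S[:,1]<-10)&(S[:,2]<150)&(S[:,2]>65)];print(np.sort(q[:,2])[:15].round(),len(q))
for n in('s3',):
  S=tc(cloud('side',np.load('pics/s3.npz')['d'])).reshape(-1,3)
  q=S[(abs(S[:,0])<16)&(S[:,1]>-135)&(S[:,1]<-98)&(S[:,2]<150)&(S[:,2]>65)];print(np.sort(q[:,2])[:15].round(),q[:,1].min(),q[:,1].max())
E
```

```text
222 [[-12.0, -4.0, 36.0], [-9.0, -2.0, 27.0], [-9.0, 1.0, 27.0], [-9.0, 3.0, 27.0]]
224 [[-13.0, -4.0, 36.0], [-10.0, -2.0, 27.0], [-10.0, 1.0, 27.0], [-9.0, 3.0, 25.0]]
226 [[-16.0, -4.0, 38.0], [-11.0, -2.0, 27.0], [-11.0, 1.0, 27.0], [-11.0, 3.0, 25.0]]
228 [[-17.0, -4.0, 37.0], [-13.0, -2.0, 27.0], [-12.0, 1.0, 25.0], [-12.0, 3.0, 26.0]]
230 [[-18.0, -4.0, 36.0], [-14.0, -2.0, 27.0], [-14.0, 1.0, 26.0], [-14.0, 3.0, 26.0]]
232 [[11.0, -2.0, -37.0], [11.0, -1.0, -38.0], [11.0, 1.0, -37.0], [11.0, 2.0, -37.0]]
234 [[11.0, -2.0, -39.0], [11.0, -1.0, -39.0], [11.0, 1.0, -39.0], [11.0, 2.0, -39.0]]
236 [[11.0, -2.0, -42.0], [11.0, -1.0, -41.0], [11.0, 1.0, -41.0], [11.0, 2.0, -42.0]]
238 [[11.0, -2.0, -43.0], [11.0, -1.0, -43.0], [11.0, 1.0, -43.0], [11.0, 2.0, -43.0]]
240 [[11.0, -2.0, -46.0], [11.0, -1.0, -45.0], [67.0, 0.0, -174.0], [10.0, 2.0, -45.0]]
1971 -21.863978602560337 [-47.64334126 -25.27172941 -23.68913745] [-13.58258953 -12.08499842  12.20984556  13.70377941]
[114. 114. 115. 116. 116. 116. 116. 117. 117. 117. 118. 118. 119. 119.
 121.] 178
[117. 117. 117. 117. 117. 117. 117. 117. 118. 118. 119. 120. 120. 121.
 121.] -123.1624415100794 -102.87505320410857
```

Request:
{"api": "jog_arm", "payload": {"rows": [[[0,0,-18],[0,0,0]],[[0,-45,-18],[0,0,0]],[[0,-90,-18],[0,0,0]],[[0,-111,-18],[0,0,0]],[[0,-111,-18],[0,0,0]],[[0,-111,10],[0,0,0]],[[0,-111,30],[0,0,0]],[[0,-111,30],[0,0,0]],[[0,-98,30],[0,0,0]],[[0,-88,30],[0,0,0]]]}}

```text
time: 8.35
tool_pos: [567.1, 178.5, 59.0]
tcp_rot: [180.0, -0.1, 22.4]
ft_force: [-1.3, 2.1, 1.7]
finger_gap: -0.0
grip_force: 0.8
```

```bash
python3 - <<'E'
from h import *
s,im,d=snap('side','s4');print(tc(s['tool_pos']),s['time'],s['ft_force'])
S=tc(cloud('side',d)).reshape(-1,3)
q=S[(abs(S[:,0])<16)&(S[:,1]>-42)&(S[:,1]<-10)&(S[:,2]<150)&(S[:,2]>65)];print(np.sort(q[:,2])[:15].round(),len(q))
a=im[90:290,110:270]
s,im,d=snap('wrist','w4')
cv2.imwrite('pics/v4.png',np.hstack([cv2.resize(a,(400,500)),cv2.resize(im[140:300,200:328],(400,500))]))
E
```

```text
[ -0.1188506  -31.63633097  59.04695427] 8.35 [-1.33304141  2.12483635  1.65291011]
[89. 90. 90. 90. 90. 91. 91. 91. 92. 92. 93. 94. 94. 95. 95.] 244
```

View pics/v4.png

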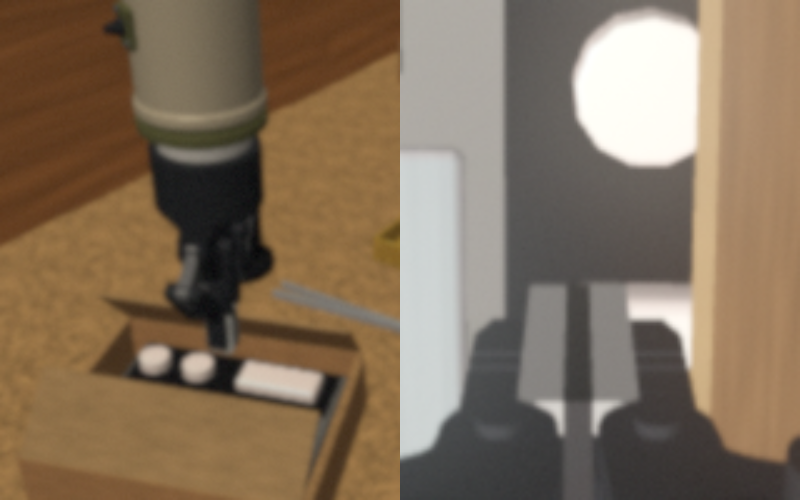

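The crop shows the tips now below flap_b's edge, with the finger back touching it (crop column ~695). The tip is about 31 mm behind the TCP, so I'll sweep the arc with that correction.

Request:
{"api": "jog_arm", "payload": {"rows": [[[0,5,-3],[0,0,0]],[[0,9,-6],[0,0,0]],[[0,15,-9],[0,0,0]],[[0,21,-12],[0,0,0]],[[0,27,-14],[0,0,0]],[[0,33,-16],[0,0,0]],[[0,40,-17],[0,0,0]],[[0,47,-17],[0,0,0]],[[0,53,-16],[0,0,0]],[[0,59,-15],[0,0,0]]]}}

```text
time: 9.45
tool_pos: [588.1, 124.5, 72.1]
tcp_rot: [-180.0, 0.0, 22.4]
ft_force: [0.0, 0.9, -0.1]
finger_gap: 0.1
grip_force: 0.2
```

Request:
{"api": "jog_arm", "payload": {"rows": [[[0,4,1],[0,0,0]],[[0,8,3],[0,0,0]],[[0,12,5],[0,0,0]],[[0,17,7],[0,0,0]],[[0,20,9],[0,0,0]],[[0,23,12],[0,0,0]],[[0,26,15],[0,0,0]],[[0,28,17],[0,0,0]],[[0,28,17],[0,0,0]],[[0,28,17],[0,0,0]]]}}

```text
time: 10.45
tool_pos: [598.6, 99.1, 55.3]
tcp_rot: [180.0, 0.0, 22.4]
ft_force: [-0.5, 0.9, -0.4]
finger_gap: -0.1
grip_force: 0.0
```

```bash
cat > fl.py <<'E'
from h import *
def flaps(tag):
    s,_,d=snap('side','s'+tag);print(tc(s['tool_pos']).round(1),s['tcp_rot'].round(2),s['time'],s['ft_force'].round(1))
    _,_,d3=snap('top','t'+tag)
    for n,D in(('side',d),('top',d3)):
        X=tc(cloud(n,D)).reshape(-1,3)
        for sg in(1,-1):
          for x0 in(-75,65):
            q=X[(abs(X[:,0]-x0)<20)&(X[:,1]*sg>20)&(X[:,1]*sg<160)&(X[:,2]>68)&(X[:,2]<128)]
            if len(q)>20:
                a=np.arctan2(q[:,2]-60,85-sg*q[:,1]); print(n,sg,x0,len(q),'ang',np.median(a).round(2),'y',np.percentile(q[:,1],[2,98]).round(),'z',np.percentile(q[:,2],98).round())
E
python3 -c "
from fl import *;flaps('5')"
```

```text
[  -1.3 -117.    55.3] [1.800e+02 1.000e-02 2.239e+01] 10.45 [-0.5  0.9 -0.4]
side 1 -75 762 ang 0.77 y [38. 78.] z 104.0
side 1 65 666 ang 0.78 y [39. 78.] z 104.0
side -1 -75 391 ang 2.59 y [-139. -100.] z 94.0
side -1 65 353 ang 2.59 y [-139.  -99.] z 94.0
top 1 -75 287 ang 0.77 y [36. 76.] z 105.0
top -1 -75 56 ang 2.59 y [-142. -132.] z 96.0
```

Flap_b is open to about 2.55 rad. Flap_a is next.

Request:
{"api": "jog_arm", "payload": {"rows": [[[0,-10,-30],[0,0,0]],[[0,-50,-30],[0,0,0]],[[0,-95,-30],[0,0,0]],[[0,-120,-30],[0,0,0]],[[0,-120,-30],[0,0,0]],[[0,-120,-10],[0,0,0]],[[0,-120,2],[0,0,0]],[[0,-120,2],[0,0,0]],[[0,-130,2],[0,0,0]],[[0,-138,2],[0,0,0]]]}}

```text
time: 11.55
tool_pos: [546.5, 227.1, 54.1]
tcp_rot: [-180.0, -0.1, 22.3]
ft_force: [-0.5, 0.2, 0.4]
finger_gap: -0.2
grip_force: 0.0
```

```bash
python3 -c "
from h import *
s=r.sense();print(tc(s['tool_pos']),s['tcp_rot'],s['ft_force'])"
```

```text
[-0.68131095 21.19754422 54.1161185 ] [-1.79990044e+02 -5.70917765e-02  2.23304808e+01] [-0.4782665   0.22594813  0.43641909]
```

Request:
{"api": "jog_arm", "payload": {"rows": [[[0,-5,-4],[0,0,0]],[[0,-9,-7],[0,0,0]],[[0,-14,-11],[0,0,0]],[[0,-20,-14],[0,0,0]],[[0,-26,-17],[0,0,0]],[[0,-32,-19],[0,0,0]],[[0,-39,-20],[0,0,0]],[[0,-46,-21],[0,0,0]],[[0,-52,-20],[0,0,0]],[[0,-58,-20],[0,0,0]]]}}

```text
time: 12.55
tool_pos: [523.5, 280.8, 73.0]
tcp_rot: [-180.0, 0.0, 22.4]
ft_force: [-0.2, -0.4, -0.9]
finger_gap: -0.0
grip_force: 0.2
```

Request:
{"api": "jog_arm", "payload": {"rows": [[[0,-5,1],[0,0,0]],[[0,-10,2],[0,0,0]],[[0,-15,4],[0,0,0]],[[0,-19,6],[0,0,0]],[[0,-23,9],[0,0,0]],[[0,-26,11],[0,0,0]],[[0,-29,14],[0,0,0]],[[0,-32,17],[0,0,0]],[[0,-32,17],[0,0,0]],[[0,-22,-10],[0,0,0]]]}}

```text
time: 13.55
tool_pos: [512.0, 299.9, 79.0]
tcp_rot: [-180.0, 0.5, 22.5]
ft_force: [-0.6, 0.7, -0.0]
finger_gap: 0.2
grip_force: 0.0
```

Request:
{"api": "jog_arm", "payload": {"rows": [[[-30,20,-40],[0,0,0]],[[-75,55,-60],[0,0,0]],[[-110,75,-60],[0,0,0]],[[-110,75,-60],[0,0,0]],[[-110,75,-60],[0,0,0]]]}}

```text
time: 14.05
tool_pos: [442.3, 188.7, 143.9]
tcp_rot: [180.0, -0.1, 22.3]
ft_force: [0.4, -0.0, -0.8]
finger_gap: 0.3
grip_force: 0.0
```

```bash
python3 - <<'E'
from fl import *
flaps('6')
im=cv2.imread('pics/t6.png');d=np.load('pics/t6.npz')['d'];C=tc(cloud('top',d))
s=r.sense();wi,wd=r.snapshot('wrist');cv2.imwrite('pics/w6.png',wi);np.savez('pics/w6.npz',d=wd)
from scipy.spatial.transform import Rotation as Ro
T=np.eye(4);T[:3,:3]=Ro.from_euler('xyz',s['tcp_rot'],degrees=True).as_matrix();T[:3,3]=s['tool_pos'];T=T@np.array(r.camera_params('wrist')['tool_from_camera'])
np.save('pics/T6.npy',T)
W=tc(cloud('wrist',wd,T))
for nm,I,X,cam,TT in(('top',im,C,'top',None),('wrist',wi,W,'wrist',T),('side',cv2.imread('pics/s6.png'),tc(cloud('side',np.load('pics/s6.npz')['d'])),'side',None)):
    m=((I.min(2)>150)&(abs(X[...,0])<95)&(X[...,1]<-15)&(X[...,1]>-75)&(X[...,2]>45)&(X[...,2]<72)).astype(np.uint8)
    n,l,st,c=cv2.connectedComponentsWithStats(m)
    for i in range(1,n):
        if st[i,4]>25:
            z=np.median(X[l==i][:,2]);k=cv2.findContours((l==i).astype(np.uint8),0,2)[0][0].reshape(-1,2)
            P=tc(plane(cam,k,57.,TT));R=cv2.minAreaRect(P[:,:2].astype(np.float32))
            print(nm,st[i,:4],'z',z.round(1),'rect',np.round(R[0],1),np.round(R[1],1),round(R[2],1))
E
```

```text
[-111.7   25.3  143.9] [ 1.80e+02 -9.00e-02  2.23e+01] 14.05 [ 0.4 -0.  -0.8]
side 1 -75 242 ang 2.48 y [ 96. 137.] z 99.0
side 1 65 218 ang 2.48 y [ 96. 137.] z 100.0
side -1 -75 91 ang 2.59 y [-138.  -99.] z 94.0
side -1 65 354 ang 2.59 y [-138.  -99.] z 94.0
top 1 65 78 ang 2.48 y [ 95. 135.] z 98.0
top -1 -75 397 ang 2.59 y [-142. -100.] z 96.0
top -1 65 365 ang 2.58 y [-141.  -99.] z 96.0
top [154 156  11  11] z 57.5 rect [ 67.4 -46.2] [20.6 21.3] 23.0
top [160 172  11  11] z 57.4 rect [ 30.2 -45.5] [21.8 21.8] 67.3
top [166 192  21  32] z 57.5 rect [-39.8 -43.6] [24.7 63.1] 89.0
wrist [344   0  29   6] z 58.3 rect [ 19.2 -43.6] [ 3.2 19.4] 0.6
wrist [330  43  46  94] z 58.7 rect [-39.8 -43.2] [29.2 65.5] 89.3
side [166 229  11   8] z 56.3 rect [ 66.6 -43.1] [21.  22.6] 13.9
side [184 232  11   9] z 56.5 rect [ 27.6 -41.2] [20.3 25.2] 13.9
side [205 235  33  15] z 56.5 rect [-41.1 -39.7] [30.8 62.1] 88.8
```

View pics/w6.png

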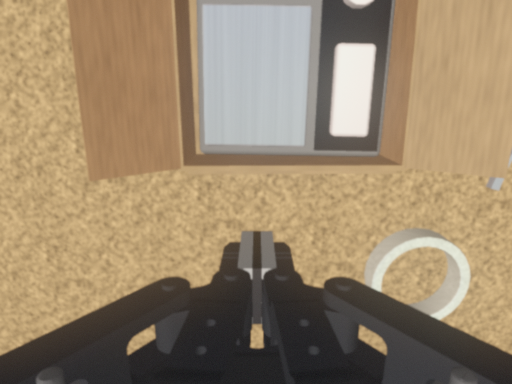

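The wrist view shows both flaps folded back and the long key fully visible, from (330,43) to (376,137). Its centre is at carton (-40,-43) and its top at about z 57.5. I'll hover over it next.

Request:
{"api": "jog_arm", "payload": {"rows": [[[35,35,0],[0,0,0]],[[71,70,0],[0,0,0]],[[71,70,0],[0,0,0]],[[71,70,0],[0,0,0]],[[71,70,40],[0,0,0]],[[71,70,80],[0,0,0]],[[71,70,100],[0,0,0]],[[71,70,105],[0,0,0]],[[71,70,105],[0,0,0]],[[71,70,105],[0,0,0]]]}}

```text
time: 15.2
tool_pos: [535.9, 152.5, 40.3]
tcp_rot: [180.0, -0.2, 22.4]
ft_force: [0.4, 0.2, 0.6]
finger_gap: -0.1
grip_force: 0.0
```

```bash
python3 - <<'E'
from h import *
s,im,d=snap('side','s7');print(tc(s['tool_pos']),s['tcp_rot'],s['time'])
f=[];z=[]
for i in range(5):
    r.snapshot('wrist');q=r.sense();f.append(q['ft_force']);z.append(tc(q['tool_pos']))
print(np.round(f,2),np.round(z,1))
S=tc(cloud('side',d)).reshape(-1,3)
q=S[(abs(S[:,0]+40)<13)&(S[:,1]>-58)&(S[:,1]<-25)&(S[:,2]<100)&(S[:,2]>60)];print(np.sort(q[:,2])[:12].round())
w,_=r.snapshot('wrist')
cv2.imwrite('pics/v7.png',np.hstack([cv2.resize(im[90:290,110:270],(400,500)),cv2.resize(w[140:300,200:328],(400,500))]))
E
```

```text
[-38.87600044 -43.75387032  40.27154191] [ 1.79974924e+02 -1.55039649e-01  2.24307404e+01] 15.2
[[ 0.31  0.73  0.22]
 [ 0.24 -0.24  0.33]
 [ 0.74  0.38 -0.23]
 [-0.54 -0.32  0.04]
 [-0.8  -0.11 -0.31]] [[-38.6 -44.1  40.5]
 [-38.8 -44.2  40.3]
 [-39.  -44.2  40. ]
 [-39.3 -44.2  39.7]
 [-39.6 -44.2  39.3]]
[70. 70. 71. 71. 71. 72. 72. 72. 73. 74. 74. 75.]
```

View pics/v7.png

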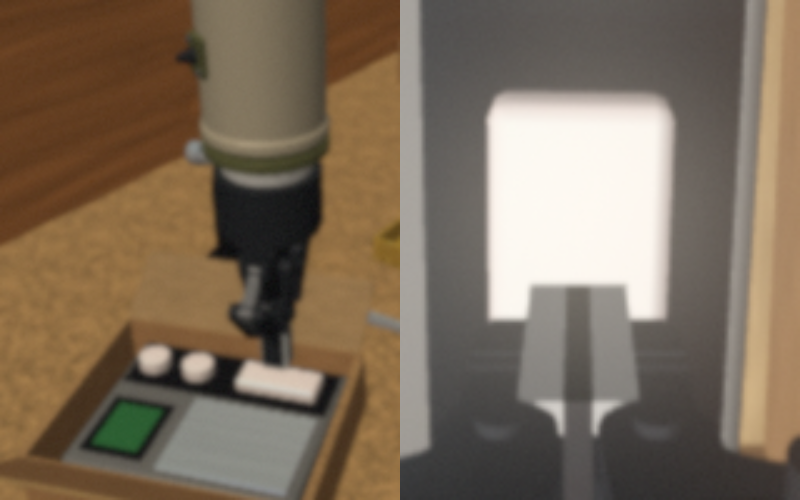

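The picture shows the tips centred above the long key, clear of the round keys. I'll approach in small steps and watch the force.

Request:
{"api": "jog_arm", "payload": {"rows": [[[0,0,3],[0,0,0]],[[0,0,5],[0,0,0]],[[0,0,6],[0,0,0]],[[0,0,6],[0,0,0]],[[0,0,6],[0,0,0]],[[0,0,6],[0,0,0]]]}}

```text
time: 16.15
tool_pos: [534.8, 151.8, 32.4]
tcp_rot: [180.0, -0.0, 22.4]
ft_force: [-0.5, 0.0, -1.3]
finger_gap: 0.0
grip_force: 0.0
```

Request:
{"api": "jog_arm", "payload": {"rows": [[[0,0,1],[0,0,0]],[[0,0,1.5],[0,0,0]],[[0,0,1.5],[0,0,0]],[[0,0,1.5],[0,0,0]],[[0,0,1.5],[0,0,0]]]}}

```text
time: 16.65
tool_pos: [534.7, 151.8, 30.8]
tcp_rot: [-180.0, 0.0, 22.4]
ft_force: [-0.3, -0.1, -0.0]
finger_gap: -0.2
grip_force: 0.0
```

Request:
{"api": "jog_arm", "payload": {"rows": [[[0,0,1],[0,0,0]],[[0,0,1.5],[0,0,0]],[[0,0,1.5],[0,0,0]],[[0,0,1.5],[0,0,0]],[[0,0,1.5],[0,0,0]]]}}

```text
time: 17.15
tool_pos: [534.8, 151.7, 29.3]
tcp_rot: [180.0, -0.0, 22.4]
ft_force: [0.6, -0.3, -0.1]
finger_gap: 0.0
grip_force: 0.0
```

Cmd is now about z 29 with no contact yet. I'll go down 1 mm at a time.

Request:
{"api": "jog_arm", "payload": {"rows": [[[0,0,0.5],[0,0,0]],[[0,0,1],[0,0,0]],[[0,0,1],[0,0,0]],[[0,0,1],[0,0,0]],[[0,0,1],[0,0,0]]]}}

```text
time: 17.65
tool_pos: [534.8, 151.8, 28.4]
tcp_rot: [-180.0, -0.0, 22.4]
ft_force: [-0.3, -0.4, -0.3]
finger_gap: -0.1
grip_force: 0.0
```

Request:
{"api": "jog_arm", "payload": {"rows": [[[0,0,0.5],[0,0,0]],[[0,0,1],[0,0,0]],[[0,0,1],[0,0,0]],[[0,0,1],[0,0,0]],[[0,0,1],[0,0,0]]]}}

```text
time: 18.15
tool_pos: [534.8, 151.7, 27.3]
tcp_rot: [180.0, -0.0, 22.4]
ft_force: [-0.6, -0.4, 0.4]
finger_gap: 0.1
grip_force: 0.1
```

Request:
{"api": "jog_arm", "payload": {"rows": [[[0,0,0.5],[0,0,0]],[[0,0,1],[0,0,0]],[[0,0,1],[0,0,0]],[[0,0,1],[0,0,0]]]}}

```text
time: 18.55
tool_pos: [534.8, 151.8, 26.6]
tcp_rot: [-180.0, -0.0, 22.4]
ft_force: [-2.5, -0.9, 5.4]
finger_gap: 0.1
grip_force: 2.3
```

Request:
{"api": "jog_arm", "payload": {"rows": [[[0,0,0.5],[0,0,0]],[[0,0,1],[0,0,0]],[[0,0,1],[0,0,0]],[[0,0,1],[0,0,0]]]}}

```text
time: 18.95
tool_pos: [534.8, 151.7, 25.6]
tcp_rot: [180.0, -0.0, 22.4]
ft_force: [-2.5, -0.2, 5.2]
finger_gap: -0.2
grip_force: 3.1
```

```bash
python3 - <<'E'
from h import *
f=[];z=[]
for i in range(12):
    r.snapshot('wrist');q=r.sense();f.append(np.r_[q['ft_force'],q['grip_force'],q['tool_pos'][2]])
f=np.array(f);print(f.mean(0).round(2),f.std(0).round(2))
E
```

```text
[-2.97 -0.75  5.95  3.06 25.61] [0.59 0.34 0.6  0.   0.02]
```

Request:
{"api": "jog_arm", "payload": {"rows": [[[0,0,0.5],[0,0,0]],[[0,0,1],[0,0,0]],[[0,0,1],[0,0,0]],[[0,0,1],[0,0,0]]]}}

```text
time: 19.95
tool_pos: [534.8, 151.8, 24.6]
tcp_rot: [180.0, -0.0, 22.4]
ft_force: [-3.1, -0.1, 5.3]
finger_gap: -0.1
grip_force: 2.9
```

```bash
cat > av.py <<'E'
from h import *
f=[]
for i in range(8):
    r.snapshot('wrist');q=r.sense();f.append(np.r_[q['ft_force'],q['grip_force'],q['tool_pos'][2]])
f=np.array(f);print(f.mean(0).round(2),f.std(0).round(2))
E
python3 av.py
```

```text
[-2.77 -0.23  5.72  2.9  24.57] [0.45 0.46 0.49 0.   0.01]
```

Request:
{"api": "jog_arm", "payload": {"rows": [[[0,0,0.5],[0,0,0]],[[0,0,1],[0,0,0]],[[0,0,1],[0,0,0]],[[0,0,1],[0,0,0]]]}}

```text
time: 20.75
tool_pos: [534.8, 151.7, 23.4]
tcp_rot: [180.0, -0.0, 22.4]
ft_force: [-2.7, -0.6, 4.7]
finger_gap: -0.0
grip_force: 2.2
```

```bash
python3 av.py
```

```text
[-1.71 -0.59  4.16  2.16 23.36] [0.43 0.35 0.34 0.01 0.01]
```

The force has dropped to about 4.2 N, so travel is about 4.4 mm and the key has clicked. I'll add 0.4 mm for margin, then release.

Request:
{"api": "jog_arm", "payload": {"rows": [[[0,0,0.4],[0,0,0]],[[0,0,0.4],[0,0,0]],[[0,0,0.4],[0,0,0]]]}}

```text
time: 21.45
tool_pos: [534.8, 151.7, 22.9]
tcp_rot: [-180.0, -0.0, 22.4]
ft_force: [-1.2, 0.1, 3.3]
finger_gap: -0.1
grip_force: 1.9
```

```bash
python3 av.py
```

```text
[-1.45 -0.97  3.89  1.88 22.93] [0.31 0.32 0.43 0.01 0.02]
```

Request:
{"api": "jog_arm", "payload": {"rows": [[[0,0,-5],[0,0,0]],[[0,0,-20],[0,0,0]],[[0,0,-60],[0,0,0]],[[0,0,-100],[0,0,0]],[[0,0,-100],[0,0,0]],[[0,0,-100],[0,0,0]],[[0,0,-100],[0,0,0]],[[0,0,-100],[0,0,0]],[[0,0,-100],[0,0,0]]]}}

```text
time: 22.75
tool_pos: [533.8, 151.6, 121.6]
tcp_rot: [-180.0, 0.1, 22.4]
ft_force: [0.2, -1.2, -0.4]
finger_gap: -0.2
grip_force: 0.0
```

```bash
python3 - <<'E'
from fl import *
flaps('8')
C=tc(cloud('side',np.load('pics/s8.npz')['d']))
for u,v in((171,232),(189,235),(221,242)):print(C[v-1:v+2,u-1:u+2,2].mean().round(1))
E
```

```text
[-41.2 -43.8 121.6] [-1.7997e+02  1.4000e-01  2.2390e+01] 22.75 [ 0.2 -1.2 -0.4]
side 1 -75 248 ang 2.48 y [ 96. 137.] z 99.0
side 1 65 214 ang 2.48 y [ 97. 137.] z 99.0
side -1 -75 398 ang 2.59 y [-139. -100.] z 94.0
side -1 65 356 ang 2.59 y [-139. -100.] z 94.0
top 1 -75 464 ang 2.48 y [ 96. 135.] z 99.0
top -1 -75 393 ang 2.59 y [-142. -100.] z 96.0
top -1 65 371 ang 2.58 y [-141.  -99.] z 96.0
56.9
56.8
56.7
```

The key is back up, the flaps are still open, and the arm is clear.

```bash
python3 -c "
from bench import r
print(r.hand_in())"
```

```text
the job is handed in; nothing more can be done
None
```

I folded both flaps back (about 2.48 and 2.59 rad), pressed the long key about 4.5–5 mm, just past its click, and let it come back up. The round keys were not touched and the job is handed in, but the hand-in returned no verdict.

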